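# Empty the nut tumbler into the wooden bowl

### The arm

A 6-joint arm with a two-finger parallel gripper is mounted at the origin on the work surface. World frame = base frame: x ahead of the robot, y to its left, z up, the work surface at z = 0. Lengths are in m, angles in rad, forces in N, time in s.
With the tool pointing down it reaches from about 0.25 to 0.725 m from the base axis. Payload 4 kg.
Tool frame: the origin (TCP) lies on the centre line of the jaws, within the pads' length; the fingertips stand tip_reach ahead of it and the grasp point (between the pads) lies 5 mm behind it (tip_reach is the distance from the TCP to the fingertips, in m); z points along the fingers, y is the direction in which the jaws open and shut (so a half turn about z gives the same grasp; the last joint's range is limited). The gripper opens to 85 mm and grips with 20 to 120 N. Pads are 22 mm wide; open, the fingers measure 114 mm over their backs; the gripper's body (76 mm by 85 mm) begins 54 mm behind the grasp point. The pads swing forward as they close: fully open they stand 13 mm farther back than shut.
Start: joints at [-1.181, 0.241, 0.005, 1.335, 0, 1.571], TCP at [0.19, -0.462, 0.245] pointing down, gripper open.
Joint ranges: [-2.72, 2.72], [-1.05, 1.87], [-1.09, 1.28], [-1.99, 2.15], [-1.42, 1.44], [-3.14, 3.14]. Speed limits (rad/s): [2.79, 2.79, 3.14, 3.14, 3.14, 3.14].

### API

Orientations are given as a unit quaternion [x, y, z, w].
In Python, from workcell import * gives the robot as it stands.
- The arm moves only by the tool arm_command, never from a script. Its arguments are lists of equal length, an entry for each row: "translation": the shift along the tool's x, y, z in cm, a list of three; "turn": the turn about the tool's z in rad; "hand": the closure, from 0 (fully open) to 1 (shut). In form: {"translation": [[x, y, z], ...], "turn": [turn, ...], "hand": [hand, ...]}. A call has 1 to 5 rows; each row is the pose to reach, as a shift and turn from the pose commanded when the call began, along the tool's axes at that moment; what a row does not reach only later rows make up. A row lasts 1/12 s, in which the tool goes at most 41.7 mm and 7.16 degrees, less where a joint would pass 70% of its speed; a pose out of reach is approached as far as the arm can. A call with a gripper value outside its range is refused whole. The fingers move at their own pace and stop on an object; the grip force is fixed at half the most. Time passes only in rows, so rows that repeat a pose let the fingers close. It gives the time, the measured TCP pose, the force and the opening at its end, in the units of the state.
- get_obs(): the state, without advancing time (a new reading comes with each control period).
- camera(name): name is "scene" or "top"; returns (picture, depth): 400x640x3 uint8, red, green, blue; 400x640 float32, m along the optical axis (not along the pixel's ray), 0 where there is no reading.
- camera_info(name): a dict with "mtx" (3x3 intrinsics, pixels), "dist_coeffs" ([k1, k2, p1, p2, k3] as OpenCV has them; the pictures are not rectified), "world_to_cam" (4x4, takes a point from world to camera coordinates). Camera axes: x right, y down, z forward; pixel columns grow to the right and rows downward; lengths in m; the calibration is good to about 2 mm. A picture is of the moment at which its call begins. camera_info takes no time and is no camera call.
- job_done(): hands the job in, once; it reports no verdict.
Trained networks look in the newest picture that a camera, given by its name, has taken for a name from the list of things; names that differ only in an ending like _2 or _b are one class to them, and where a whole thing is asked for, a point or a joint stands for the part that bears it (a point fixed in the world has none). Each returns a list of dicts, best first, with "conf" (0 to 1); they miss things now and then, are a little off and sometimes report something else, mostly with a low value. They report only what shows in the picture. A call takes as long as a camera call.
- search_frame(camera, name): "location" ([row, column] in pixels, amid what is visible of it).
- spot_point(camera, name): "location" ([row, column] in pixels: a listed point, or the origin of a listed thing).
The state is a dict: "clock": time; "joint_pos": joint angles; "joint_vel": joint speeds; "tau": joint torques, N m; "eef_pos": TCP position; "tool_rot": TCP orientation; "ft_force": force on the tool from outside, world axes, zero at the start; "ft_torque": the same for the moment, N m; "grip_width": finger opening in m.
Only numpy, scipy, OpenCV 4.12 (cv2) and the standard library are available. Lean on these libraries where they do the work, as an engineer would, in place of code of your own. Each camera call takes 0.05 s, during which the arm holds its last target. There are 200 camera calls.

### The job

Stand the wooden bowl upright on the table centred under the drum of the nut tumbler while the drum's port still faces up. Then turn the drum by its crank until the port faces straight down and all three walnuts have dropped into the bowl, and leave it so. Do not push or upset the other things on the table.

Things in the scene. Friction and masses are not known exactly. Their poses are not given: they have to be found in the camera images.
- tumbler: Fixed nut tumbler: a drum held by a dark steel yoke that is open in front, at the sides and below. Origin on the table straight below the drum's middle; x to its back (roughly away from the robot), y along the drum's axis towards the crank. Base (24 high) and uprights at x 100 to 190; two arms 14 thick (y -83 to -69, 69 to 83; z 248 to 272) run forward from the uprights to x -17.
- drum_middle (a point): Middle of the aluminium drum, on its level axis, 260 above the table. Drum 130 in diameter (lowest point 195 above the table), 116 long (y -58 to 58 of the tumbler). The table below is clear to x 100: a bowl goes in from the front or sideways under an arm. A gripper upright on the bowl's rim there would hit the drum; one leaning 25 to 45 degrees outwards (to the robot or to -y) clears it.
- drum (a joint): Drum angle q (rad). 0: port straight down; pi: straight up. Stops at -0.7 and 3.9; stays where left (3 N at the crank). Port: opening in the drum wall, 108 long (all the inside), 53 wide, with round lips. The crank at the +y end is a quarter turn from it: knob at (55 cos q, 125, 260 + 55 sin q) in the tumbler's frame, so lead it from the robot's side over the top to the back; q falls.
- crank_grip (a point): Middle of the crank knob, a wooden cylinder 22 in diameter, 46 long, parallel to the drum's axis (tumbler y 102 to 148), 55 from that axis. It spins freely on its pin. The crank arm (y 92 to 100) is beside it, towards the drum. This point's axes turn with the knob and mean nothing.
- bowl: Loose round turned wooden bowl, 0.3 kg, 60 high, 148 across the rim and 76 across the foot, straight flaring wall (31 degrees from vertical) about 8.5 thick square to the wall (10 measured level), inside 128 across at the rim. Origin at the centre of its underside, z up.
- walnut1: Walnut in its shell, 28 in diameter and 32 long, origin in its middle; starts inside the drum.
- walnut2: Another such walnut in the drum.
- walnut3: The third such walnut in the drum.
- grinder: Bystander: plastic coffee grinder, 104 across, 185 high. Origin under its centre.
- carafe: Bystander: glass carafe with a wooden collar, 112 across, 165 high. Origin under its centre.
- canister: Bystander: white ceramic jar with a wooden lid, 84 across, 130 high. Origin under its centre.
- pepper_mill: Bystander: dark wooden pepper mill, 54 across, 155 high. Origin under its centre.
- mug: Bystander: white ceramic mug, 80 across, 90 high, handle at its +y. Origin under its centre.
- scoop: Bystander: wooden scoop lying flat, 163 long (x -100 to +63 of its origin), 46 wide, 26 high, handle to -x.

How it is judged:
By the outcome, as a careful person would: the job done as asked, in the order asked, and still so for the second after the job is handed in, with the robot touching nothing.
It also fails if it takes over 69 s, if anything falls off the work surface, if the arm or the gripper's body presses on something with over 40 N, if the wrist force passes 120 N, or if a joint passes its speed limit or range.

## Working session

There is one attempt and no reset: what is moved stays moved. The work goes in short steps, Python scripts to look and compute and a tool call to move; the robot and the scene stay as the last step left them, time stands still between calls to the robot, and variables do not carry over. Pictures are saved under pics/ and viewed, about 8 in all and at most 12, crops included, and the job is handed in when it is done.

Besides the shell and the picture viewer there is one more tool, called after "Request:" as name(argument=value, ...), one argument or row to a line, values as JSON. arm_command: Moves the arm, as the interface text tells. Its arguments: {"type":"object","properties":{"translation":{"type":"array","items":{"type":"array","items":{"type":"number"}}},"turn":{"type":"array","items":{"type":"number"}},"hand":{"type":"array","items":{"type":"number"}}},"required":["translation","turn","hand"]}

```bash
mkdir -p pics; ls; cat > h.py <<'E'
from workcell import *
import numpy as np, cv2
from scipy.spatial.transform import Rotation as R
def look(name,fn=None):
    p,d=camera(name)
    if fn: cv2.imwrite('pics/'+fn,cv2.cvtColor(p,cv2.COLOR_RGB2BGR))
    return p,d
def pix2w(name,rc,depth=None,z=None):
    i=camera_info(name);M=np.array(i['mtx']);T=np.array(i['world_to_cam'])
    rc=np.atleast_2d(rc).astype(float)
    n=cv2.undistortPoints(rc[:,::-1].reshape(-1,1,2).copy(),M,np.array(i['dist_coeffs'],float))[:,0]
    r=np.c_[n,np.ones(len(n))]
    C=-T[:3,:3].T@T[:3,3]; w=r@T[:3,:3]
    s=np.atleast_1d(depth)[:,None] if depth is not None else ((z-C[2])/w[:,2])[:,None]
    return C+s*w
def cloud(name,d):
    rc=np.argwhere(d>0); return rc,pix2w(name,rc,depth=d[d>0])
E
python3 - <<'E'
from h import *
np.set_printoptions(precision=4,suppress=True)
ds={}
for c in('scene','top'):
    p,d=look(c,c+'0.png'); ds[c]=d; np.save(c+'0.npy',d)
    i=camera_info(c);T=np.array(i['world_to_cam']);print(c,-T[:3,:3].T@T[:3,3],T[2,:3])
    for n in ['tumbler','drum_middle','crank_grip','bowl','grinder','carafe','canister','pepper_mill','mug','scoop']:
        r=spot_point(c,n)[:2]
        for k in r:
            z={'drum_middle':.26,'crank_grip':.26}.get(n,0)
            print(c,n,np.round(k['location']),round(k['conf'],2),pix2w(c,k['location'],z=z)[0])
print(get_obs())
E
```

```text
pics
scene [1.1275 0.8158 1.4485] [-0.3338 -0.4971 -0.8009]
scene drum_middle [170. 291.] 0.66 [ 0.6427 -0.057   0.26  ]
scene crank_grip [197. 321.] 0.49 [0.626  0.0847 0.26  ]
scene bowl [148. 288.] 0.72 [ 0.4801 -0.356   0.    ]
scene grinder [285. 420.] 0.57 [0.4635 0.4094 0.    ]
scene carafe [300. 334.] 0.76 [0.7224 0.2876 0.    ]
scene canister [170. 236.] 0.67 [ 0.7074 -0.3774  0.    ]
scene pepper_mill [322. 382.] 0.72 [0.6446 0.4376 0.    ]
scene pepper_mill [167. 292.] 0.25 [ 0.5226 -0.2592  0.    ]
scene mug [238. 393.] 0.8 [0.4165 0.2185 0.    ]
scene scoop [210. 357.] 0.87 [0.4449 0.0499 0.    ]
top [0.4401 0.0271 1.2669] [ 0.1352  0.0118 -0.9907]
top tumbler [165. 242.] 0.59 [0.7209 0.2736 0.    ]
top drum_middle [176. 363.] 0.61 [ 0.632  -0.0733  0.26  ]
top crank_grip [188. 302.] 0.48 [0.6043 0.0773 0.26  ]
top bowl [238. 450.] 0.75 [ 0.4906 -0.3549  0.    ]
top bowl [191. 299.] 0.49 [0.6374 0.0971 0.    ]
top grinder [249. 195.] 0.87 [0.4631 0.4136 0.    ]
top carafe [163. 238.] 0.8 [0.7268 0.2867 0.    ]
top canister [169. 454.] 0.7 [ 0.7011 -0.378   0.    ]
top canister [176. 357.] 0.68 [ 0.6837 -0.0802  0.    ]
top pepper_mill [193. 191.] 0.68 [0.6352 0.43   0.    ]
top mug [269. 262.] 0.56 [0.4026 0.2099 0.    ]
top scoop [255. 314.] 0.73 [0.4415 0.052  0.    ]
{'clock': 1.1, 'joint_pos': array([-1.181 ,  0.2406,  0.005 ,  1.3352, -0.    ,  1.5708]), 'joint_vel': array([ 0.    , -0.0006, -0.0009,  0.0006, -0.0012,  0.0004]), 'tau': array([  0.0012, -37.2221,  25.2694,   0.0013,   0.0001,  -0.    ]), 'eef_pos': array([ 0.19  , -0.4625,  0.2453]), 'tool_rot': array([ 0.9811,  0.1937, -0.    ,  0.    ]), 'ft_force': array([ 0.4136, -1.0926,  0.4301]), 'ft_torque': array([ 0.0109, -0.0276,  0.0289]), 'grip_width': 0.08532671480227673}
```

View pics/top0.png

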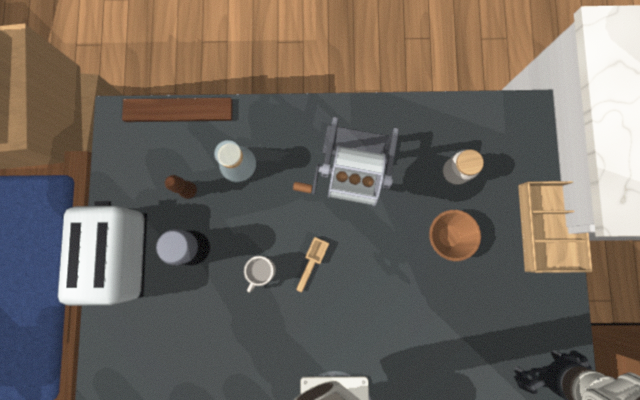

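View pics/scene0.png

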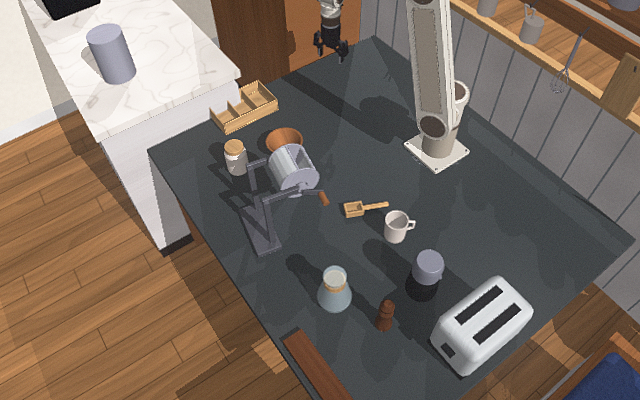

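```bash
cat > fit.py <<'E'
from h import *
from scipy.optimize import least_squares
np.set_printoptions(precision=4,suppress=True)
def circ(P):
    f=least_squares(lambda p:np.hypot(P[:,0]-p[0],P[:,1]-p[1])-p[2],[*P[:,:2].mean(0),.07],loss='soft_l1',f_scale=.002)
    return f.x
if __name__=='__main__':
    allD=[]
    for c in('top','scene'):
        d=np.load(c+'0.npy'); rc,P=cloud(c,d)
        b=P[(np.hypot(P[:,0]-.49,P[:,1]+.355)<.1)&(P[:,2]>.056)&(P[:,2]<.066)]
        if len(b)>10:
            # outer rim: keep points beyond 66mm
            print(c,'rim',len(b),circ(b),b[:,2].max())
        m=cv2.imread(f'pics/{c}0.png'); hsv=cv2.cvtColor(m,cv2.COLOR_BGR2HSV)
        px=hsv[rc[:,0],rc[:,1]]
        k=(px[:,1]>110)&(np.hypot(P[:,0]-.61,P[:,1]-.08)<.06)&(P[:,2]>.2)&(P[:,2]<.3)
        K=P[k];print(c,'knob n',len(K),'mean',K.mean(0),'min',K.min(0),'max',K.max(0))
        if len(K)>5:
            v=np.linalg.svd(K[:,:2]-K[:,:2].mean(0))[2][0];print('dir deg',np.degrees(np.arctan2(v[1],v[0])))
        D=P[(np.hypot(P[:,0]-.635,P[:,1]+.065)<.075)&(P[:,2]>.21)&(P[:,2]<.34)]
        allD.append(D)
        # table height check
        t=P[(abs(P[:,0]-.3)<.05)&(abs(P[:,1]-.0)<.1)];print('table z',np.median(t[:,2]))
        def res(p,D=D):
            a=np.array([-np.sin(p[2]),np.cos(p[2])])
            u=(D[:,:2]-p[:2])@np.array([np.cos(p[2]),np.sin(p[2])])
            return np.hypot(u,D[:,2]-.26)-.065
        f=least_squares(res,[.635,-.065,-.2],loss='soft_l1',f_scale=.002)
        print(c,'drum',len(D),f.x,f.cost)
        y=(D[:,:2]-f.x[:2])@np.array([-np.sin(f.x[2]),np.cos(f.x[2])])
        g=y[abs(res(f.x))<.004];print('axial range',np.percentile(g,[0,2,50,98,100]))
E
python3 fit.py
```

```text
top rim 415 [ 0.4963 -0.3515  0.0681] 0.06507674908083017
top knob n 129 mean [0.6095 0.0762 0.2417] min [0.5978 0.0545 0.2311] max [0.6206 0.0972 0.2474]
dir deg -101.89067483998932
table z -0.0017688397844849435
top drum 2056 [ 0.7789  0.7166 -0.1886] 0.04372396846134245
axial range [-0.8445 -0.8426 -0.788  -0.7299 -0.728 ]
scene rim 148 [ 0.499  -0.347   0.0676] 0.0659135878621322
scene knob n 90 mean [0.6155 0.0818 0.2411] min [0.6029 0.0502 0.2305] max [0.6274 0.1054 0.2483]
dir deg 79.68152384521434
table z -0.0006586787249032167
scene drum 1308 [ 0.6772 -0.3198  0.17  ] 0.02180995661976302
axial range [0.2091 0.2167 0.257  0.3247 0.3291]
```

```bash
cat > fit2.py <<'E'
from fit import *
seed=np.array([.6316,-.055,-.19])
for it in range(4):
  for cs in (('top',),('scene',),('top','scene')):
    Q=np.vstack([cloud(c,np.load(c+'0.npy'))[1] for c in cs])
    def uv(p,D): 
        r=D[:,:2]-p[:2];return r@[np.cos(p[2]),np.sin(p[2])], r@[-np.sin(p[2]),np.cos(p[2])]
    u,v=uv(seed,Q); rad=np.hypot(u,Q[:,2]-.26)
    D=Q[(abs(rad-.065)<(.012,.008,.006,.006)[it])&(abs(v)<.062)]
    f=least_squares(lambda p:np.hypot(uv([p[0],seed[1],p[1]],D)[0],D[:,2]-.26-p[2])-.065,[seed[0],seed[2],0],loss='soft_l1',f_scale=.001)
    v=uv([f.x[0],seed[1],f.x[1]],D)[1]
    if it==3: print(cs,len(D),f.x,np.degrees(f.x[1]),f.cost/len(D),'ax',np.percentile(v,[1,99]))
  m=np.mean(np.percentile(v,[1,99])) if it<3 else 0
  seed=np.array([f.x[0]-np.sin(f.x[1])*m,seed[1]+np.cos(f.x[1])*m,f.x[1]])
print(seed)
E
python3 fit2.py
python3 - <<'E'
from h import *
np.set_printoptions(precision=4,suppress=True)
# rim edges & obstacles heights near path
for c in('top','scene'):
    rc,P=cloud(c,np.load(''+c+'0.npy'))
    m=(np.hypot(P[:,0]-.497,P[:,1]+.35)<.1)&(P[:,2]>.02);print(c,'bowl bounds',np.percentile(P[m],[.5,99.5],axis=0))
    m=(np.hypot(P[:,0]-.44,P[:,1]-.05)<.12)&(P[:,2]>.008)&(P[:,2]<.04)&(P[:,1]<.12);print('scoop',P[m].min(0),P[m].max(0))
    m=(np.hypot(P[:,0]-.70,P[:,1]+.378)<.07)&(P[:,2]>.1);print('canister',P[m].min(0),P[m].max(0))
E
```

```text
('top',) 1876 [ 0.6352 -0.1972 -0.003 ] -11.300269192299965 2.218564036561224e-06 ax [-0.06    0.0545]
('scene',) 903 [ 0.6343 -0.2016 -0.0022] -11.5483775424039 1.3634423694427441e-06 ax [-0.0573  0.0609]
('top', 'scene') 2779 [ 0.6348 -0.1996 -0.0028] -11.433377974463019 1.9522297529334223e-06 ax [-0.0593  0.0594]
[ 0.6348 -0.0534 -0.1996]
top bowl bounds [[ 0.4273 -0.4223  0.0205]
 [ 0.5675 -0.282   0.0635]]
scoop [0.3378 0.0113 0.0082] [0.4951 0.104  0.0299]
canister [ 0.6535 -0.4171  0.1   ] [ 0.731  -0.3441  0.1358]
scene bowl bounds [[ 0.4247 -0.4232  0.0204]
 [ 0.5678 -0.2974  0.0659]]
scoop [ 0.3232 -0.0533  0.008 ] [0.5064 0.1072 0.0321]
canister [ 0.6583 -0.4175  0.1001] [ 0.7382 -0.3361  0.1387]
```

Request:
arm_command(
  translation=[
    [4,0.2,0],
    [8,0.4,0],
    [12,0.6,0],
    [16,0.8,0],
    [19,1,0],
  ],
  turn=[-0.12,-0.24,-0.36,-0.48,-0.6],
  hand=[0,0.5,1,1,1],
)

```text
clock: 1.52
eef_pos: [0.3721, -0.3983, 0.2454]
tool_rot: [0.878, 0.478, 0.0, 0.0]
ft_force: [-0.2, -0.2, 0.2]
grip_width: 0.0386
```

```bash
cat > st.py <<'E'
from h import *
import sys
np.set_printoptions(precision=4,suppress=True)
O=np.array([.635,-.055]); Y=np.radians(-11.4); EX=np.array([np.cos(Y),np.sin(Y)]);EY=np.array([-EX[1],EX[0]])
def tf(p): r=np.asarray(p)[...,:2]-O; return np.stack([r@EX,r@EY],-1)*1000
def st():
    o=get_obs(); y=R.from_quat(o['tool_rot']).as_matrix()
    print('t',round(o['clock'],2),'tcp',o['eef_pos'],'tum mm',tf(o['eef_pos']),'yaw(ytool) deg',np.degrees(np.arctan2(y[1,1],y[0,1])),'tiltz',y[2,2],'F',o['ft_force'],'w',o['grip_width'],'j',o['joint_pos'])
if __name__=='__main__': st()
E
python3 st.py; python3 -c "
import workcell;print([n for n in dir(workcell) if not n.startswith('__')]);print(getattr(workcell,'tip_reach',None), getattr(workcell,'TIP_REACH',None))"
python3 - <<'E'
from st import *
for c in('top','scene'):
    rc,P=cloud(c,np.load(c+'0.npy'))
    T=tf(P); z=P[:,2]
    m=(abs(T[:,0])<25)&(T[:,1]<-84)&(T[:,1]>-160)&(z>.2)&(z<.32); print('hub',m.sum(), T[m].min(0) if m.any() else '', T[m].max(0) if m.any() else '')
    m=(P[:,2]>.012)&(P[:,2]<.04)&(T[:,0]<-90)&(T[:,0]>-330)&(T[:,1]>-20)&(T[:,1]<150); print('scoop corners',cv2.boxPoints(cv2.minAreaRect(T[m].astype(np.float32))).round())
    m=(T[:,0]>80)&(T[:,0]<200)&(abs(T[:,1])<100)&(z>.2); print('upright top z',z[m].max())
E
```

```text
t 1.52 tcp [ 0.3721 -0.3983  0.2454] tum mm [-189.8659 -388.5125] yaw(ytool) deg -32.873855330555145 tiltz -0.9999995293981874 F [-0.1599 -0.238   0.1528] w 0.03862618918478667 j [-0.8198  0.33    0.1269  1.367   0.0007  1.3247]
['Unreachable', 'camera', 'camera_info', 'get_obs', 'job_done', 'search_frame', 'spot_point', 'tip_reach']
0.014 None
hub 16 [-15.5658 -88.7876] [ 14.4895 -84.2543]
scoop corners [[-325.   70.]
 [-168.   33.]
 [-157.   77.]
 [-315.  115.]]
upright top z 0.27608648380569456
hub 0  
scoop corners [[-319.  100.]
 [-303.   14.]
 [-151.   43.]
 [-167.  129.]]
upright top z 0.27633735609116483
```

Request:
arm_command(
  translation=[
    [3,2.2,0],
    [6,4.4,0],
    [9,6.6,0],
    [10.8,8,0],
    [10.8,8,0],
  ],
  turn=[-0.12,-0.24,-0.36,-0.376,-0.376],
  hand=[1,1,1,1,1],
)

```text
clock: 1.93
eef_pos: [0.5, -0.3508, 0.2443]
tool_rot: [0.774, 0.633, 0.001, 0.0]
ft_force: [-1.2, -0.7, 0.4]
grip_width: 0.0001
```

```bash
python3 st.py
```

```text
t 1.93 tcp [ 0.5    -0.3508  0.2443] tum mm [ -73.8584 -316.6604] yaw(ytool) deg -11.395007354254698 tiltz -0.9999986715368199 F [-1.2005 -0.7334  0.4345] w 0.00013557463093656145 j [-0.6125  0.4663  0.3278  1.4317  0.0015  1.1572]
```

Request:
arm_command(
  translation=[
    [0,0,4],
    [0,0,8],
    [0,0,12],
    [0,0,16],
    [0,0,19],
  ],
  turn=[0,0,0,0,0],
  hand=[1,1,1,1,1],
)

```text
clock: 2.35
eef_pos: [0.4935, -0.3524, 0.052]
tool_rot: [0.776, 0.631, -0.001, -0.002]
ft_force: [-0.9, -0.1, -0.2]
grip_width: 0.0002
```

Request:
arm_command(
  translation=[
    [0,0,1],
    [0,0,2],
    [0,0,2],
    [1,0,2],
    [2,0,2],
  ],
  turn=[0,0,0,0,0],
  hand=[1,1,1,1,1],
)

```text
clock: 2.77
eef_pos: [0.5013, -0.3345, 0.0377]
tool_rot: [0.776, 0.631, 0.001, 0.002]
ft_force: [-0.0, 0.2, 0.3]
grip_width: 0.0004
```

Request:
arm_command(
  translation=[
    [1.5,-0.2,0],
    [3,-0.4,0],
    [4.5,-0.6,0],
    [6,-0.8,0],
    [7.5,-1.1,0],
  ],
  turn=[0,0,0,0,0],
  hand=[1,1,1,1,1],
)

```text
clock: 3.18
eef_pos: [0.505, -0.2565, 0.0362]
tool_rot: [0.776, 0.631, 0.0, 0.001]
ft_force: [0.2, -2.3, 2.3]
grip_width: 0.0002
```

Request:
arm_command(
  translation=[
    [1.5,-0.3,0],
    [3,-0.5,0],
    [4.5,-0.8,0],
    [6,-1,0],
    [7.5,-1.2,0],
  ],
  turn=[0,0,0,0,0],
  hand=[1,1,1,1,1],
)

```text
clock: 3.6
eef_pos: [0.5071, -0.1801, 0.0351]
tool_rot: [0.776, 0.631, -0.0, -0.0]
ft_force: [-0.6, -2.2, 1.8]
grip_width: -0.0002
```

```bash
cat > bowl.py <<'E'
from st import *
from fit import circ
import sys
def rim(c,fn=None,guess=None):
    p,d=look(c,fn); rc,P=cloud(c,d)
    px=cv2.cvtColor(p,cv2.COLOR_RGB2HSV)[rc[:,0],rc[:,1]]
    g=np.array(guess)
    m=(P[:,2]>.056)&(P[:,2]<.069)&(np.hypot(*(tf(P)-g).T)<100)&(px[:,1]>80)
    T=tf(P[m])/1000
    if len(T)<15: print(c,'few',len(T));return
    from scipy.optimize import least_squares
    f=least_squares(lambda q:np.hypot(T[:,0]-q[0],T[:,1]-q[1])-.069,T.mean(0),loss='soft_l1',f_scale=.002)
    print(c,'n',len(T),'bowl tumbler mm',f.x*1000,'rms',np.sqrt(np.median(f.fun**2))*1000,'zmax',P[m,2].max())
st()
for c in('top','scene'): rim(c,f'{c}{sys.argv[3]}.png',[float(sys.argv[1]),float(sys.argv[2])])
E
python3 bowl.py -97 -165 1
```

```text
t 3.6 tcp [ 0.5071 -0.1801  0.0351] tum mm [-100.6442 -147.9576] yaw(ytool) deg -11.721852596976715 tiltz -0.9999992607913242 F [-0.5952 -2.1772  1.8392] w -0.00024327280126918249 j [-0.3412  0.4982 -0.2084  0.8654 -0.0002  1.4341]
top n 40 bowl tumbler mm [-101.0698 -172.7149] rms 2.250012330299726 zmax 0.06372018892845022
scene n 16 bowl tumbler mm [ -97.9095 -160.6731] rms 3.022921246687046 zmax 0.06841696194209868
```

Request:
arm_command(
  translation=[
    [1.5,-0.3,0],
    [3,-0.6,0],
    [4.5,-1,0],
    [6,-1.4,0],
    [7.5,-1.7,0],
  ],
  turn=[0,0,0,0,0],
  hand=[1,1,1,1,1],
)

```text
clock: 4.12
eef_pos: [0.506, -0.1051, 0.0353]
tool_rot: [0.776, 0.631, -0.001, 0.0]
ft_force: [-0.1, -3.2, 1.9]
grip_width: 0.0001
```

Request:
arm_command(
  translation=[
    [1.3,0,0],
    [2.6,0,0],
    [3.9,0,0],
    [5.2,0,0],
    [6.2,0,0],
  ],
  turn=[0,0,0,0,0],
  hand=[1,1,1,1,1],
)

```text
clock: 4.53
eef_pos: [0.5187, -0.0438, 0.0352]
tool_rot: [0.776, 0.631, -0.0, -0.0]
ft_force: [-0.2, -3.3, 0.9]
grip_width: -0.0
```

Request:
arm_command(
  translation=[
    [-0.8,0,0],
    [-1.5,0,-2],
    [-1.5,0,-5],
    [-1.5,0,-9],
    [-1.5,-2,-12],
  ],
  turn=[0,0,0,0,0],
  hand=[1,1,1,1,1],
)

```text
clock: 4.95
eef_pos: [0.4992, -0.0559, 0.1574]
tool_rot: [0.776, 0.631, 0.002, 0.001]
ft_force: [2.0, 0.0, 1.2]
grip_width: -0.0
```

Request:
arm_command(
  translation=[
    [0,-4,0],
    [0,-8,0],
    [0,-12,0],
    [0,-15,0],
    [0,-15,0],
  ],
  turn=[0,0,0,0,0],
  hand=[0,0,0,0,0],
)

```text
clock: 5.37
eef_pos: [0.3418, -0.0236, 0.1538]
tool_rot: [0.776, 0.631, -0.003, -0.003]
ft_force: [-0.9, 0.6, -0.3]
grip_width: 0.0607
```

```bash
python3 bowl.py -115 -35 2
```

```text
t 5.37 tcp [ 0.3418 -0.0236  0.1538] tum mm [-293.6564  -27.2256] yaw(ytool) deg -11.72185415921429 tiltz -0.9999651064603793 F [-0.8736  0.6477 -0.3041] w 0.060709347320293684 j [-0.0701  0.0064 -0.5188  1.0539  0.0012  1.7053]
top n 400 bowl tumbler mm [-117.3866  -44.4481] rms 2.455701410697018 zmax 0.06567605836587598
scene n 136 bowl tumbler mm [-115.0083  -40.4843] rms 2.7685721267012635 zmax 0.06810037032607852
```

View pics/top2.png

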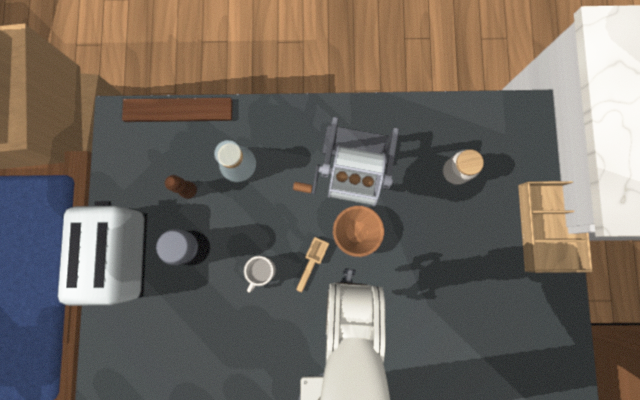

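Request:
arm_command(
  translation=[
    [-2,1,0],
    [-4,2,0],
    [-6.8,3,0],
    [-6.8,3,0],
    [-6.8,3,3],
  ],
  turn=[-0.12,-0.24,-0.354,-0.354,-0.354],
  hand=[0,0,0,0,0],
)

```text
clock: 5.88
eef_pos: [0.3712, -0.1002, 0.129]
tool_rot: [0.654, 0.756, 0.003, 0.005]
ft_force: [1.1, 0.3, 0.1]
grip_width: 0.0854
```

```bash
python3 st.py
```

```text
t 5.88 tcp [ 0.3712 -0.1002  0.129 ] tum mm [-249.6138  -96.4775] yaw(ytool) deg 8.290682067397881 tiltz -0.999928592877346 F [1.1003 0.3178 0.0666] w 0.08537307665378666 j [-0.2641  0.1024 -0.4888  0.9677  0.0005  1.162 ]
```

Request:
arm_command(
  translation=[
    [0,0,3],
    [0,0,6],
    [0,0,8.3],
    [0,0,8.3],
    [0,0,8.3],
  ],
  turn=[0,0,0,0,0],
  hand=[0,0,0,0,0],
)

```text
clock: 6.3
eef_pos: [0.3647, -0.0971, 0.0415]
tool_rot: [0.653, 0.758, -0.001, -0.002]
ft_force: [0.0, 0.3, -0.0]
grip_width: 0.0856
```

```bash
python3 st.py
```

```text
t 6.3 tcp [ 0.3647 -0.0971  0.0415] tum mm [-256.6355  -94.6864] yaw(ytool) deg 8.490158300252402 tiltz -0.9999941028515291 F [ 0.0063  0.3267 -0.0355] w 0.0855931828755982 j [-0.2605  0.233  -0.6152  0.7259  0.0004  1.1622]
```

Request:
arm_command(
  translation=[
    [0,0.8,0],
    [0,1.6,0],
    [0,2.4,0],
    [0,3.2,0],
    [0,4,0],
  ],
  turn=[0,0,0,0,0],
  hand=[0,0,0,0,0],
)

```text
clock: 6.72
eef_pos: [0.4058, -0.0913, 0.0431]
tool_rot: [0.652, 0.758, 0.0, 0.001]
ft_force: [-4.4, -1.1, 2.9]
grip_width: 0.0856
```

Request:
arm_command(
  translation=[
    [0,0.6,0],
    [0,1.2,0],
    [0,1.8,0],
    [0,2.4,0],
    [0,3,0],
  ],
  turn=[0,0,0,0,0],
  hand=[0,0,0,0,0],
)

```text
clock: 7.13
eef_pos: [0.4347, -0.0867, 0.0422]
tool_rot: [0.653, 0.758, -0.0, -0.0]
ft_force: [-2.5, -0.5, 2.2]
grip_width: 0.0854
```

```bash
python3 bowl.py -68 -25 3
```

```text
t 7.13 tcp [ 0.4347 -0.0867  0.0422] tum mm [-190.0996  -70.6844] yaw(ytool) deg 8.531618128132616 tiltz -0.9999999399493227 F [-2.5241 -0.4601  2.2391] w 0.08540984023606588 j [-0.1969  0.3367 -0.4561  0.7784 -0.      1.225 ]
top n 225 bowl tumbler mm [-69.2123 -22.3299] rms 2.294497543118501 zmax 0.06409763974509897
scene n 149 bowl tumbler mm [-66.56   -17.5622] rms 2.4443984884749694 zmax 0.06861325408065655
```

Request:
arm_command(
  translation=[
    [-0.1,0.8,0],
    [-0.2,1.6,0],
    [-0.3,2.4,0],
    [-0.45,3.2,0],
    [-0.6,4,0],
  ],
  turn=[0,0,0,0,0],
  hand=[0,0,0,0,0],
)

```text
clock: 7.65
eef_pos: [0.4758, -0.0869, 0.0422]
tool_rot: [0.652, 0.758, 0.0, 0.0]
ft_force: [-1.4, 0.1, 0.1]
grip_width: 0.0856
```

```bash
python3 bowl.py -28 -11 4
```

```text
t 7.65 tcp [ 0.4758 -0.0869  0.0422] tum mm [-149.7296  -62.6901] yaw(ytool) deg 8.541928767113495 tiltz -0.9999999584525465 F [-1.4435  0.0567  0.0606] w 0.08560305842144747 j [-0.1806  0.4008 -0.352   0.8177  0.0001  1.2411]
top n 151 bowl tumbler mm [-32.7033  -5.8159] rms 2.3275295245658025 zmax 0.06578341872597493
scene n 111 bowl tumbler mm [-31.3689  -1.2156] rms 2.0389441290742107 zmax 0.06716839095433058
```

Request:
arm_command(
  translation=[
    [0,-2.5,0],
    [2.5,-3,0],
    [5,-2,0],
    [5,-1,0],
    [5,-1,0],
  ],
  turn=[0,0.12,0.24,0.243,0.243],
  hand=[0,0,0,0,0],
)

```text
clock: 8.17
eef_pos: [0.4602, -0.038, 0.043]
tool_rot: [0.738, 0.675, 0.002, 0.001]
ft_force: [0.8, -0.2, -0.1]
grip_width: 0.0853
```

```bash
python3 bowl.py -32 -4 5
```

```text
t 8.17 tcp [ 0.4602 -0.038   0.043 ] tum mm [-174.6651  -17.8887] yaw(ytool) deg -5.1639155106537205 tiltz -0.9999910088433596 F [ 0.8009 -0.1854 -0.1352] w 0.08529977960928989 j [-0.0825  0.3623 -0.4124  0.7919  0.0002  1.5784]
top n 175 bowl tumbler mm [-30.4594  -5.0332] rms 2.2250162935958246 zmax 0.06332075410232108
scene n 125 bowl tumbler mm [-31.3539  -1.6938] rms 2.3307334452822848 zmax 0.06640702578400126
```

Request:
arm_command(
  translation=[
    [0,0.9,0],
    [0,1.7,0],
    [0,2.4,0],
    [0,3,0],
    [0,3.5,0],
  ],
  turn=[0,0,0,0,0],
  hand=[0,0,0,0,0],
)

```text
clock: 8.68
eef_pos: [0.4927, -0.0426, 0.0421]
tool_rot: [0.74, 0.673, -0.0, -0.0]
ft_force: [-1.7, 0.0, 1.2]
grip_width: 0.0856
```

```bash
python3 bowl.py -10 -1 6
```

```text
t 8.68 tcp [ 0.4927 -0.0426  0.0421] tum mm [-141.9091  -15.9524] yaw(ytool) deg -5.41462042981574 tiltz -0.9999997049663767 F [-1.7029  0.0467  1.1673] w 0.08556045136766255 j [-0.0862  0.4191 -0.322   0.8304 -0.      1.5791]
top n 77 bowl tumbler mm [-10.0403  -2.7173] rms 2.175796584745565 zmax 0.06331908691776289
scene n 157 bowl tumbler mm [-9.1959  1.75  ] rms 2.629727256000164 zmax 0.06848663337959304
```

Request:
arm_command(
  translation=[
    [0,0.5,0],
    [-0.05,0.9,0],
    [-0.1,1,0],
    [-0.1,-1,0],
    [0,-4,0],
  ],
  turn=[0,0,0,0,0],
  hand=[0,0,0,0,0],
)

```text
clock: 9.2
eef_pos: [0.4562, -0.0388, 0.043]
tool_rot: [0.74, 0.673, 0.002, 0.002]
ft_force: [-1.2, 0.7, 0.7]
grip_width: 0.0855
```

Request:
arm_command(
  translation=[
    [0,-4,-1],
    [0,-6,-4],
    [0,-7,-8],
    [0,-7,-12],
    [0,-7,-16],
  ],
  turn=[0,0,0,0,0],
  hand=[0,0,0,0,0],
)

```text
clock: 9.62
eef_pos: [0.3819, -0.0317, 0.2043]
tool_rot: [0.739, 0.673, 0.0, 0.0]
ft_force: [1.9, -0.5, 0.1]
grip_width: 0.0853
```

```bash
python3 bowl.py 0 0 7; python3 - <<'E'
import cv2,numpy as np
a=cv2.imread('pics/top7.png')[120:300,240:420];b=cv2.imread('pics/scene7.png')[100:280,200:380]
cv2.imwrite('pics/c7.png',np.hstack([cv2.resize(a,(400,400)),cv2.resize(b,(400,400))]))
E
```

```text
t 9.62 tcp [ 0.3819 -0.0317  0.2043] tum mm [-252.7445  -27.2229] yaw(ytool) deg -5.375474082445733 tiltz -0.9999995173622783 F [ 1.8698 -0.4861  0.0965] w 0.08533553348032319 j [-0.0829  0.0337 -0.3484  1.1877 -0.      1.5817]
top n 163 bowl tumbler mm [-0.1708 -1.4227] rms 2.360426326215845 zmax 0.06356912923179192
scene n 168 bowl tumbler mm [-0.416   2.3893] rms 2.5134094900650985 zmax 0.06681705790301473
```

View pics/c7.png

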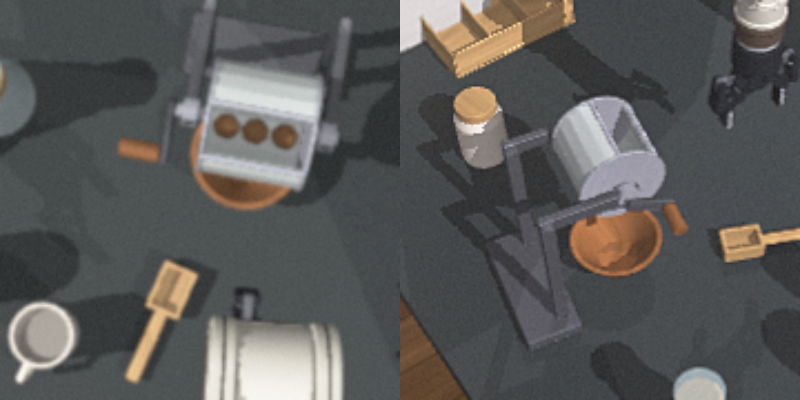

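Request:
arm_command(
  translation=[
    [2.5,0,-3],
    [5.5,0,-6],
    [8.5,1,-9],
    [11.5,3,-11.5],
    [12.7,6,-12.6],
  ],
  turn=[0.1,0.105,0.105,0.105,0.105],
  hand=[0,0,0,0,0],
)

```text
clock: 10.13
eef_pos: [0.4547, 0.0919, 0.3322]
tool_rot: [0.773, 0.635, 0.003, 0.001]
ft_force: [1.1, -0.6, -0.5]
grip_width: 0.0854
```

```bash
python3 st.py
```

```text
t 10.13 tcp [0.4547 0.0919 0.3322] tum mm [-205.7493  108.3592] yaw(ytool) deg -11.211379350190603 tiltz -0.9999805578642991 F [ 1.1047 -0.5717 -0.4856] w 0.08542597289573074 j [0.1987 0.1426 0.1071 1.5292 0.0011 1.9651]
```

Request:
arm_command(
  translation=[
    [0.5,4,0],
    [1,8,0],
    [1.2,12,0],
    [1.2,15.4,0],
    [1.2,15.4,0],
  ],
  turn=[0,0,0,0,0],
  hand=[0,0,0,0,0],
)

```text
clock: 10.55
eef_pos: [0.6133, 0.0692, 0.3224]
tool_rot: [0.774, 0.633, -0.002, -0.001]
ft_force: [-0.4, -1.1, -2.2]
grip_width: 0.0849
```

Request:
arm_command(
  translation=[
    [0,0,0],
    [0,0,0],
  ],
  turn=[0,0],
  hand=[0,0],
)

```text
clock: 10.72
eef_pos: [0.6076, 0.0703, 0.3273]
tool_rot: [0.774, 0.633, -0.001, -0.001]
ft_force: [0.2, -0.3, -0.1]
grip_width: 0.0854
```

```bash
python3 st.py; python3 - <<'E'
from st import *
for c in('top','scene'):
    p,d=look(c,c+'8.png'); rc,P=cloud(c,d); px=cv2.cvtColor(p,cv2.COLOR_RGB2HSV)[rc[:,0],rc[:,1]]
    T=tf(P); m=(px[:,1]>110)&(abs(T[:,0]+50)<40)&(abs(T[:,1]-125)<40)&(P[:,2]>.2)&(P[:,2]<.3)
    print(c,m.sum(),T[m].min(0),T[m].max(0),T[m].mean(0),P[m,2].max() if m.any() else '')
E
```

```text
t 10.72 tcp [0.6076 0.0703 0.3273] tum mm [-51.6545 117.3953] yaw(ytool) deg -11.410171390199151 tiltz -0.9999984640732913 F [ 0.1528 -0.3047 -0.0924] w 0.08537623972544754 j [0.1151 0.4682 0.543  1.6474 0.0002 1.885 ]Traceback (most recent call last):
  File "<stdin>", line 5, in <module>
    return umr_minimum(a, axis, None, out, keepdims, initial, where)
ValueError: zero-size array to reduction operation minimum which has no identity
```

Request:
arm_command(
  translation=[
    [0.4,0.1,2.5],
    [0.4,0.1,5],
    [0.4,0.1,7.5],
    [0.4,0.1,9.5],
    [0.4,0.1,9.5],
  ],
  turn=[0,0,0,0,0],
  hand=[0,0,0,0,0],
)

```text
clock: 11.18
eef_pos: [0.6059, 0.0741, 0.2302]
tool_rot: [0.774, 0.634, -0.003, -0.002]
ft_force: [-0.1, 0.1, -1.3]
grip_width: 0.0855
```

Request:
arm_command(
  translation=[
    [0,0,0],
    [0,0,0],
    [0,0,0],
    [0,0,0],
    [0,0,0],
  ],
  turn=[0,0,0,0,0],
  hand=[0.5,1,1,1,1],
)

```text
clock: 11.6
eef_pos: [0.6102, 0.0741, 0.2349]
tool_rot: [0.774, 0.633, 0.001, 0.001]
ft_force: [0.7, -0.5, -0.0]
grip_width: 0.0257
```

Request:
arm_command(
  translation=[
    [0,0,0],
    [0,0,0],
    [0,0,0],
    [0,0,0],
    [0,0,0],
  ],
  turn=[0,0,0,0,0],
  hand=[1,1,1,1,1],
)

```text
clock: 12.02
eef_pos: [0.6109, 0.0739, 0.2345]
tool_rot: [0.774, 0.633, 0.002, 0.001]
ft_force: [4.8, -0.3, 5.8]
grip_width: 0.0201
```

```bash
python3 st.py; python3 - <<'E'
from h import *
look('scene','scene9.png');b=cv2.imread('pics/scene9.png')[60:260,200:400];cv2.imwrite('pics/c9.png',cv2.resize(b,(500,500)))
E
```

```text
t 12.02 tcp [0.6109 0.0739 0.2345] tum mm [-49.0924 121.6139] yaw(ytool) deg -11.415682076984668 tiltz -0.9999922775556684 F [ 4.8295 -0.2659  5.7697] w 0.020120559538916567 j [ 0.1206  0.4761  0.3179  1.4087 -0.0004  1.8906]
```

View pics/c9.png

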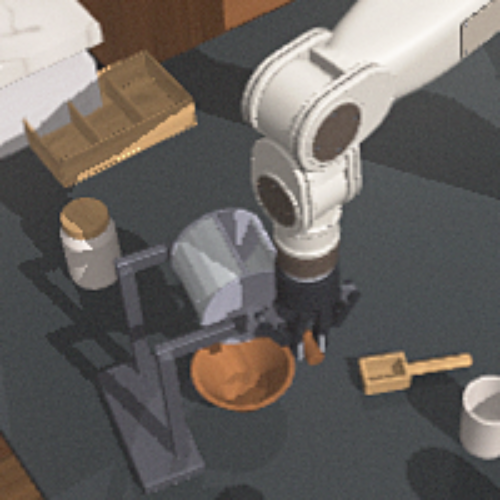

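Request:
arm_command(
  translation=[
    [0,-0.37,-0.93],
    [0,-0.55,-1.88],
    [0,-0.57,-2.83],
    [0,-0.42,-3.78],
    [0,-0.1,-4.69],
  ],
  turn=[0,0,0,0,0],
  hand=[1,1,1,1,1],
)

```text
clock: 12.48
eef_pos: [0.6082, 0.0744, 0.2787]
tool_rot: [0.774, 0.633, -0.001, -0.001]
ft_force: [4.4, 0.5, -6.0]
grip_width: 0.0204
```

```bash
python3 st.py
```

```text
t 12.48 tcp [0.6082 0.0744 0.2787] tum mm [-51.9055 121.5875] yaw(ytool) deg -11.39329927911787 tiltz -0.9999955964331078 F [ 4.375   0.517  -5.9601] w 0.020394697738144615 j [0.1215 0.468  0.4185 1.5242 0.0006 1.8912]
```

Request:
arm_command(
  translation=[
    [0,0.46,-0.84],
    [0,1.06,-1.58],
    [0,1.79,-2.21],
    [0,2.61,-2.7],
    [0,3.5,-3.05],
  ],
  turn=[0,0,0,0,0],
  hand=[1,1,1,1,1],
)

```text
clock: 12.9
eef_pos: [0.6393, 0.0682, 0.3109]
tool_rot: [0.774, 0.634, -0.003, -0.003]
ft_force: [-8.0, 1.4, 5.3]
grip_width: 0.0204
```

Request:
arm_command(
  translation=[
    [0,0.95,-0.18],
    [0,1.9,-0.2],
    [0,2.85,-0.05],
    [0,3.58,0.19],
    [0,4.27,0.53],
  ],
  turn=[0,0,0,0,0],
  hand=[1,1,1,1,1],
)

```text
clock: 13.32
eef_pos: [0.6852, 0.059, 0.3078]
tool_rot: [0.774, 0.633, 0.001, 0.001]
ft_force: [0.8, 0.6, 9.3]
grip_width: 0.02
```

```bash
python3 st.py
```

```text
t 13.32 tcp [0.6852 0.059  0.3078] tum mm [ 26.6389 121.6581] yaw(ytool) deg -11.394769437156299 tiltz -0.9999943873782153 F [0.7957 0.5563 9.298 ] w 0.020009704250499732 j [0.0857 0.6554 0.8067 1.7187 0.0004 1.8554]
```

Request:
arm_command(
  translation=[
    [0,0.56,0.37],
    [0,1.07,0.8],
    [0,1.46,1.22],
    [0,1.81,1.68],
    [0,2.11,2.18],
  ],
  turn=[0,0,0,0,0],
  hand=[1,1,1,1,1],
)

```text
clock: 13.73
eef_pos: [0.7068, 0.0546, 0.2849]
tool_rot: [0.774, 0.633, 0.002, 0.001]
ft_force: [4.1, -0.6, 5.0]
grip_width: 0.0199
```

Request:
arm_command(
  translation=[
    [0,0.24,0.52],
    [0,0.43,1.06],
    [0,0.56,1.62],
    [0,0.62,2.1],
    [0,0.64,2.58],
  ],
  turn=[0,0,0,0,0],
  hand=[1,1,1,1,1],
)

```text
clock: 14.15
eef_pos: [0.7127, 0.0534, 0.2575]
tool_rot: [0.774, 0.633, 0.001, 0.001]
ft_force: [4.9, -0.1, 1.8]
grip_width: 0.0199
```

Request:
arm_command(
  translation=[
    [0,0,0],
    [0,0,0],
    [0,0,0],
    [0,0,0],
    [0,0,0],
  ],
  turn=[0,0,0,0,0],
  hand=[1,1,1,1,1],
)

```text
clock: 14.57
eef_pos: [0.7126, 0.0534, 0.2561]
tool_rot: [0.774, 0.633, 0.0, 0.0]
ft_force: [6.6, 0.6, -1.5]
grip_width: 0.0199
```

```bash
python3 st.py; python3 - <<'E'
from h import *
for c in('scene','top'): look(c,c+'10.png')
b=cv2.imread('pics/scene10.png')[60:260,200:400];a=cv2.imread('pics/top10.png')[100:300,260:460];cv2.imwrite('pics/c10.png',np.hstack([cv2.resize(b,(400,400)),cv2.resize(a,(400,400))]))
for c in('scene','top'):
  for n in ('walnut1',): print(c,[(np.round(k['location']),round(k['conf'],2)) for k in spot_point(c,n)])
E
```

```text
t 14.57 tcp [0.7126 0.0534 0.2561] tum mm [ 54.6208 121.6225] yaw(ytool) deg -11.407451230204286 tiltz -0.9999999806054505 F [ 6.6359  0.5814 -1.5343] w 0.0199003807348511 j [ 0.0748  0.7181  0.7868  1.6393 -0.      1.8447]
scene [(array([208., 301.]), 0.61), (array([213., 294.]), 0.44), (array([214., 300.]), 0.44)]
top []
```

View pics/c10.png

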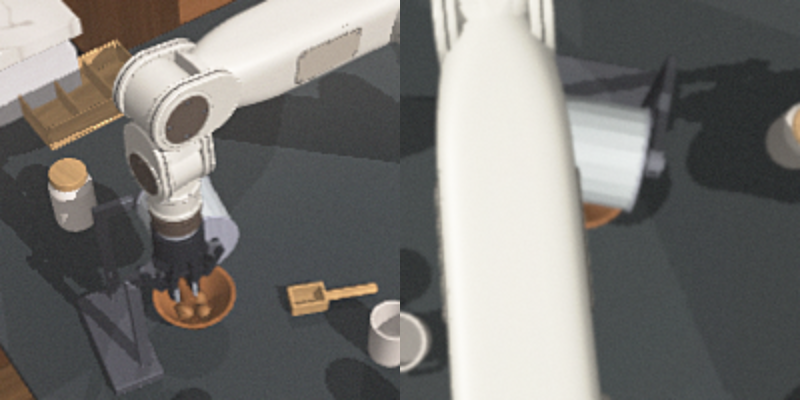

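Request:
arm_command(
  translation=[
    [0,0,-0.2],
    [0,0,-0.36],
    [0,0,-0.36],
    [0,0,-0.36],
    [0,0,-0.36],
  ],
  turn=[0,0,0,0,0],
  hand=[1,1,1,1,1],
)

```text
clock: 15.18
eef_pos: [0.7127, 0.0534, 0.2595]
tool_rot: [0.774, 0.633, 0.0, 0.0]
ft_force: [7.9, -1.1, -2.9]
grip_width: 0.0202
```

Request:
arm_command(
  translation=[
    [0,0,0],
    [0,0,0],
    [0,0,0],
    [0,0,0],
    [0,0,0],
  ],
  turn=[0,0,0,0,0],
  hand=[0.3,0,0,0,0],
)

```text
clock: 15.6
eef_pos: [0.7112, 0.0535, 0.2611]
tool_rot: [0.774, 0.633, -0.001, -0.0]
ft_force: [0.5, -0.1, 0.0]
grip_width: 0.0792
```

Request:
arm_command(
  translation=[
    [0,0,0],
    [0,0,-2],
    [0,0,-5],
    [0,0,-8],
    [0,0,-10],
  ],
  turn=[0,0,0,0,0],
  hand=[0,0,0,0,0],
)

```text
clock: 16.02
eef_pos: [0.7096, 0.0533, 0.3635]
tool_rot: [0.774, 0.633, 0.001, 0.001]
ft_force: [71.3, 5.5, 18.7]
grip_width: 0.0855
```

Request:
arm_command(
  translation=[
    [0,-4,0],
    [0.5,-8,0],
    [1,-12,0],
    [2,-16,0],
    [3,-20,0],
  ],
  turn=[0,0,0,0,0],
  hand=[0,0,0,0,0],
)

```text
clock: 16.43
eef_pos: [0.5463, 0.1098, 0.3602]
tool_rot: [0.774, 0.633, 0.0, 0.0]
ft_force: [1.2, 1.1, 0.5]
grip_width: 0.0853
```

Request:
arm_command(
  translation=[
    [2,-4,0],
    [4,-7,0],
    [6,-9,0],
    [8,-10,0],
    [8,-10,0],
  ],
  turn=[0,0,0,0,0],
  hand=[0,0,0,0,0],
)

```text
clock: 16.85
eef_pos: [0.4643, 0.2113, 0.3615]
tool_rot: [0.772, 0.635, 0.002, -0.0]
ft_force: [-0.3, -0.9, -0.6]
grip_width: 0.0855
```

```bash
python3 bowl.py 0 0 11; python3 - <<'E'
from st import *
for c in('top','scene'):
    p,d=look(c); rc,P=cloud(c,d); px=cv2.cvtColor(p,cv2.COLOR_RGB2HSV)[rc[:,0],rc[:,1]]
    T=tf(P); m=(px[:,1]>110)&(abs(T[:,0]-55)<35)&(abs(T[:,1]-125)<35)&(P[:,2]>.2)&(P[:,2]<.32)
    print(c,'knob',m.sum(),T[m].min(0) if m.any() else '',T[m].max(0) if m.any() else '',P[m,2].max() if m.any() else '')
    for n in ('walnut1','bowl','scoop'): print(c,n,[(np.round(k['location']),round(k['conf'],2)) for k in spot_point(c,n)])
b=cv2.imread('pics/scene11.png')[120:260,230:370];a=cv2.imread('pics/top11.png')[110:310,230:430];cv2.imwrite('pics/c11.png',np.hstack([cv2.resize(b,(400,400)),cv2.resize(a,(400,400))]))
E
```

```text
t 16.85 tcp [0.4643 0.2113 0.3615] tum mm [-219.9247  227.2855] yaw(ytool) deg -11.112690636909626 tiltz -0.9999953728804674 F [-0.3109 -0.8541 -0.6226] w 0.08549285732888234 j [0.4263 0.2436 0.3074 1.6318 0.0012 2.191 ]
top n 155 bowl tumbler mm [-1.0263 -1.2505] rms 2.0041848560253954 zmax 0.06402990966744326
scene n 167 bowl tumbler mm [-0.1575  3.0325] rms 2.243289855575786 zmax 0.06692307230628636
top knob 141 [ 43.6311 102.0878] [ 62.986 146.222] 0.2735398205269113
top walnut1 []
top bowl [(array([192., 354.]), 0.96)]
top scoop [(array([256., 314.]), 0.55), (array([270., 262.]), 0.21)]
scene knob 106 [32.3427 99.6105] [ 65.9279 152.4491] 0.2737986954184555
scene walnut1 [(array([214., 303.]), 0.47), (array([215., 292.]), 0.46), (array([205., 299.]), 0.36)]
scene bowl [(array([215., 303.]), 0.68), (array([212., 288.]), 0.36)]
scene scoop [(array([206., 359.]), 0.69)]
```

View pics/c11.png

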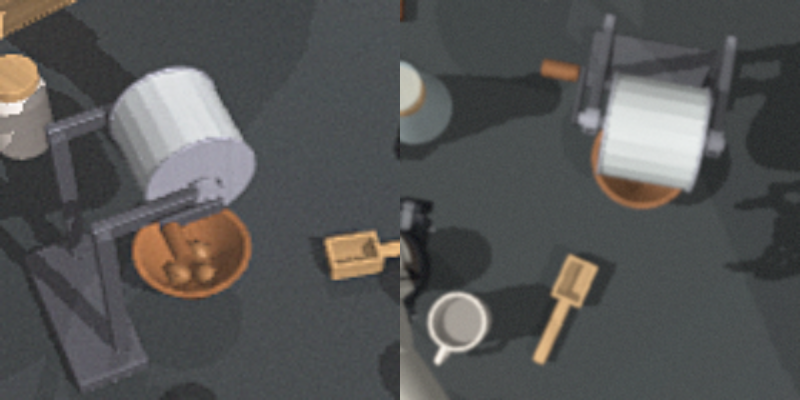

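```bash
python3 -c "
from workcell import *
print(job_done())"
```

```text
the job is handed in; nothing more can be done
None
```

I did the task and handed it in at about 17 s of the 69 s allowed. One force reading near the end could count against it.

**What I did:**
- The interface cannot tilt the gripper, so I slid the bowl instead of lifting it. I dragged it with shut fingers inside, then pushed it from the front with the back of an open finger.
- With the port still up, I gripped the crank knob and turned it over the top to the back until the port faced down. Then I let go and moved the arm clear.

**Last checks:**
- **Bowl:** it is upright. The top camera puts its centre about 1 mm off the drum's middle in each direction, and the scene camera about 3 mm off along the axis, so they disagree by about 4 mm.
- **Walnuts:** the scene camera shows all three in the bowl. The top camera found none, because the drum hides them.
- **Drum:** from the knob's height it is within about 2 degrees of port straight down.
- **Other things:** those in the last view (scoop, mug, canister) look undisturbed. I did not re-measure the rest.

**Concern:** one reading during the lift away from the knob showed about 71 N at the wrist. The gripper had already let go and I saw nothing touching it, so I think it was the arm jerking near full reach. It is below the 120 N wrist limit, but I could not confirm that nothing was pressed with more than 40 N.

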